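Snap the clip-on pipette rest onto the bench rail and keep it pressed home

ROBOT

A 6-joint arm with a two-finger parallel gripper is mounted at the origin on a cart in front of the work surface, level with it; the furniture and walls round the work are solid. World frame = base frame: x ahead of the robot, y to its left, z up, the work surface at z = 0. Lengths are in m, angles in rad, forces in N, time in s.
With the tool pointing down it reaches from about 0.35 to 0.975 m from the base axis. Payload 7.1 kg.
Tool frame: the origin (TCP) lies midway between the tips of the shut fingers; the grasp point (between the pads) lies robot.pinch_z behind it (robot.pinch_z is the distance from the TCP to the grasp point, in m); z points along the fingers, y is the line along which they close (so a half turn about z gives the same grasp; the last joint's range is limited). The gripper opens to 88 mm and grips with 3 to 60 N. Pads are 20 mm wide; open, the fingers measure 115 mm over their backs; the gripper's body (75 mm by 178 mm) begins 61 mm behind the grasp point.
Start: joints at [1.096, 0.423, 1.63, -0, 1.089, -0.019], TCP at [0.275, 0.561, 0.223] pointing down, gripper open.
Joint ranges: [-3, 3], [-0.9, 2.11], [0.09, 2.58], [-1.31, 4.45], [0.11, 2.69], [-2.54, 2.54]. Speed limits (rad/s): [2.39, 2.39, 3.01, 3.14, 3.14, 3.14].

INTERFACE

Orientations are given as a unit quaternion [x, y, z, w].
In Python, from plant import robot gives the robot as it stands. Calls block until the motion is done:
- robot.goto(position, orientation): joint-space move of the TCP to a pose.
- robot.move_straight(position, feed=0.15, attitude=None, stop_force=None): straight line of the TCP; attitude=None keeps the orientation; feed is the mean speed in m/s. With stop_force (N) it stops when the force on the tool has changed by that much, and returns True; else False.
- robot.move_j(angles): joint-space move.
- robot.command_gripper(opening): opening from 0.0 (shut) to 1.0 (fully open); the grip force is fixed at half the most; returns when the fingers have stopped.
- robot.sleep(seconds).
- robot.ik(position, orientation): joint angles nearest the present ones, or None.
- robot.observe(): the state.
- robot.camera(name): name is "scene" or "side" or "wrist"; returns the picture (480x640x3 uint8, blue, green, red); there is no depth.
- robot.camera_info(name): a dict with "intrinsics" (3x3 intrinsics, pixels), "view" (4x4, takes a point from world to camera coordinates). Camera axes: x right, y down, z forward; pixel columns grow to the right and rows downward; lengths in m; the calibration is good to about 2 mm. The wrist camera is an equidistant fisheye: a pixel r from the principal point sees the ray r / f radians off the axis. A picture is of the moment at which its call begins: read the wrist's pose just before it. camera_info takes no time and is no camera call; for the wrist camera it gives the pose at the moment of the call.
A pose or a line that the arm cannot do raises robot.Unreachable and nothing moves.
- robot.hand_in(): hands the job in; it is judged then, once.
The state is a dict: "clock": time; "joint_positions": joint angles; "qvel": joint speeds; "effort": joint torques, N m; "ee_pos": TCP position; "ee_rot": TCP orientation; "force": force on the tool from outside, world axes, zero at the start; "wrist_torque": the same for the moment, N m; "opening": opening from 0.0 (shut) to 1.0 (fully open); "gripper_force": force on a finger pad.
Only numpy, scipy, OpenCV 4.12 (cv2) and the standard library are available. Lean on these libraries where they do the work, as an engineer would, in place of code of your own. Each camera call takes 0.05 s, during which the arm holds its last target. There are 200 camera calls.

TASK

Pick up the yellow clip-on pipette rest by the rib on its top, set it astride the horizontal steel rail between the two orange collars, and press it straight down until its sprung jaws snap past the bar and its saddle sits fully home on the bar. Do not let go or back off after the snap: finish with the gripper still on the rest, pressing it down onto the rail with 10 N or a little more. Leave the other things on the bench where they are.

Things in the scene. Friction and masses are not known exactly. Their poses are not given: they have to be found in the camera images.
- clip_grip (a point): Centre of the grip rib of the loose yellow pipette rest (0.11 kg), an upside-down channel 46 (x) x 76 (y) x 63 mm standing on its legs, z up. Rib 20 mm thick along x (grasp it so from above), 30 along y, on a plate whose top, 14 mm below this point, gives each fingertip a shoulder to push on. Two-pronged forks rise at y = +-34 mm, to 9 mm above this point. Feet 50 mm below it. Half-turn symmetric.
- clip_saddle (a point): Centre of the underside of that plate, 20 mm below clip_grip, same axes; it comes to sit on the bar. The channel runs along y, 24 mm wide between the end legs, 38 at the feet (30 mm below). White jaw bars, 8 mm diameter along y, sit 20 mm below it, 14 mm apart. They meet the bar with the saddle 18-19 mm above home and need about 8-15 N; from 10 mm above home the push drops away, then the saddle stops.
- jaw_a (a joint): Sideways opening of the jaw on the rest's -x side, m: 0 as sprung in (both before the snap and when snapped on), about 0.003 while the bar passes, stop at 0.005. Spring 10 N preload, 1 N/mm.
- jaw_b (a joint): The same for the jaw on the +x side.
- rail: Fixed stand with a horizontal steel bar, 20 mm diameter, 340 mm long along the stand's y. Origin on the bench below the middle of the bar; bar axis 120 mm, bar top 130 mm above the bench. Posts with black end blocks (32 x 22 x 36 mm) at y = +-170 mm, feet 90 x 55 x 10 mm. Turned about the vertical.
- gap (a point): Point on top of the bar midway between the two orange collars (30 mm diameter, 10 mm wide, fixed on the bar, 96 mm clear between them), 130 mm above the bench: clip_saddle belongs here. y along the bar, x level across it, z up.
- kit_box: Bystander: white carton with a blue stripe, 66x90x45 mm, behind the work; origin at the centre of its underside.
- wash_bottle: Bystander: white wash bottle with a bent spout, 87x60x206 mm, at the right behind the work; origin at the centre of its underside.
- bench_timer: Bystander: flat white timer, 66x66x19 mm, near the front edge; origin at the centre of its underside.
- pipette: Bystander: dark pipette lying along y, 26x247x56 mm, near the front edge; origin at the centre of its underside.
Things that resemble listed ones, but are neither listed nor needed, are in the scene too. Leave any pink look-alike of the part that bears clip_grip alone.

How it is judged:
On the way:
1. the rest is astride the bar between the collars, not yet snapped on (z of clip_saddle in the frame of gap between 0.012 and 0.045 m and x of clip_saddle in the frame of gap between -0.012 and 0.012 m and y of clip_saddle in the frame of gap between -0.02 and 0.02 m and angle between the y axis of clip_saddle and the y axis of gap, either way round below 0.2 rad and angle between the z axis of clip_saddle and the z axis of gap, either way round below 0.2 rad), for 0.1 s.
At the end, for the whole second after the job is handed in: Saddle within 2.5 mm of the bar top, 4 mm across and 14 mm along of mid-gap, level (0.1 rad), in line (0.15 rad), both jaws sprung in (under 1.5 mm), at rest; the gripper still touches the rest (over 4 N) and the rest presses on the rail with over 5 N through the last second (z of clip_saddle in the frame of gap between -0.0025 and 0.0025 m and x of clip_saddle in the frame of gap between -0.004 and 0.004 m and y of clip_saddle in the frame of gap between -0.014 and 0.014 m and angle between the y axis of clip_saddle and the y axis of gap, either way round below 0.15 rad and angle between the z axis of clip_saddle and the z axis of gap, either way round below 0.1 rad and value of joint each of jaw_a, jaw_b below 0.0015 m and contact force between clip and rail above 5 N and contact force between the fingers and clip above 4 N and linear speed of clip below 0.02 m/s); the arm keeps its last pose, push and grip.
It fails at once if a bystander (carton, wash bottle, timer, pipette) was moved by more than 25 mm (distance of any of kit_box, wash_bottle, bench_timer, pipette from where it was at the start of the episode above 0.025 m).
It also fails if it takes over 48 s, if anything falls off the work surface, if the arm or the gripper's body presses on something with over 40 N, if the wrist force passes 120 N, or if a joint passes its speed limit or range.

## Working session

There is one attempt and no reset: what is moved stays moved. The work goes in short steps, each a Python script; the robot and the scene stay as the last script left them, time stands still between calls to the robot, and variables do not carry over. Pictures are saved under pics/ and viewed, at most 10 in all, crops included, and the job is handed in when it is done.

```bash
mkdir -p pics; ls; python3 - <<'E'
from plant import robot
import cv2,numpy as np
np.set_printoptions(precision=4,suppress=True)
for n in("scene","side","wrist"):
    i=robot.camera_info(n);im=robot.camera(n);cv2.imwrite(f"pics/{n}0.png",im);print(n,i["intrinsics"],i["view"])
o=robot.observe();print(o,robot.pinch_z)
E
```

```text
pics
scene [[522.9612   0.     320.3954]
 [  0.     522.9612 235.0118]
 [  0.       0.       1.    ]] [[ 0.7493 -0.6623 -0.0006 -0.4507]
 [-0.2905 -0.3278 -0.899   0.2247]
 [ 0.5952  0.6737 -0.438   0.7716]
 [ 0.      0.      0.      1.    ]]
side [[513.296    0.     324.1552]
 [  0.     513.296  245.1284]
 [  0.       0.       1.    ]] [[ 0.8317 -0.555   0.0157 -0.4869]
 [-0.2629 -0.4186 -0.8693  0.2257]
 [ 0.489   0.7189 -0.494   0.8268]
 [ 0.      0.      0.      1.    ]]
wrist [[371.6483   0.     319.1965]
 [  0.     371.6483 244.7591]
 [  0.       0.       1.    ]] [[ 0.4396  0.8982 -0.0033 -0.6238]
 [ 0.8704 -0.4251  0.2485 -0.03  ]
 [ 0.2218 -0.1121 -0.9686  0.3905]
 [ 0.      0.      0.      1.    ]]
{'clock': 0.15, 'joint_positions': array([ 1.096 ,  0.4237,  1.6305, -0.    ,  1.0886, -0.019 ]), 'qvel': array([ 0.0003, -0.0036, -0.002 , -0.0006,  0.0013,  0.0001]), 'effort': array([  0.0001, -54.498 , -27.3921,   0.0644,   0.0205,  -0.0001]), 'ee_pos': array([0.2749, 0.5609, 0.2221]), 'ee_rot': array([ 0.2259,  0.9741, -0.0005, -0.0001]), 'force': array([-0.2753,  0.9361,  0.9621]), 'wrist_torque': array([ 0.0068, -0.0252,  0.0331]), 'gripper_force': 0.0, 'opening': 0.9985742703769801} 0.0187
```

View pics/scene0.png

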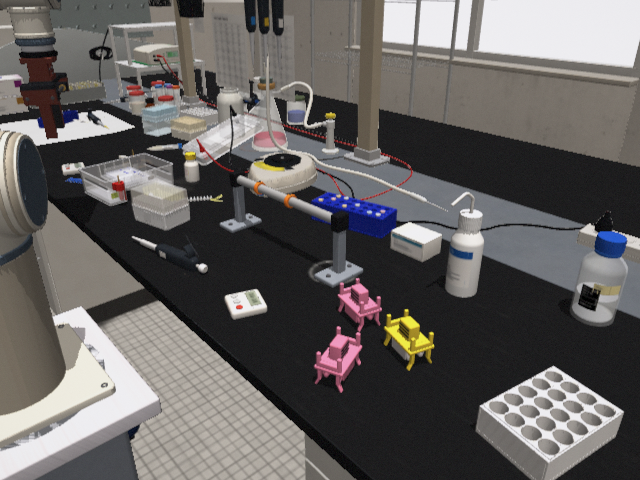

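View pics/side0.png

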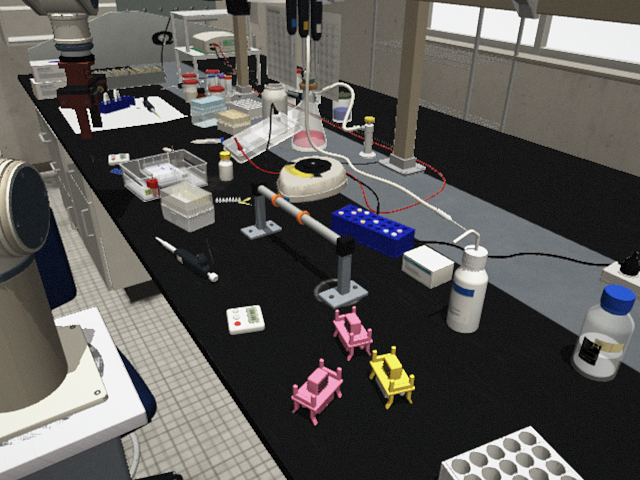

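Scene: yellow rest's rib is at (408,325), with pink look-alikes to its left. The rail's orange collars are at (258,187) and (290,200). In the side view the rib is at (393,365) and the collars at (275,199) and (304,216). I'll make rough fixes at the known heights first.

```bash
cat > h.py <<'E'
import numpy as np,cv2
from plant import robot
np.set_printoptions(precision=4,suppress=True)
def backproj(K,V,px,z,fish=False):
    x,y=(px[0]-K[0,2])/K[0,0],(px[1]-K[1,2])/K[1,1]
    if fish:
        r=np.hypot(x,y); d=np.array([x*np.sinc(r/np.pi),y*np.sinc(r/np.pi),np.cos(r)])
    else: d=np.array([x,y,1])
    c=-V[:3,:3].T@V[:3,3]; d=V[:3,:3].T@d
    return c+d*(z-c[2])/d[2]
def project(K,V,p,fish=False):
    q=V[:3,:3]@np.asarray(p)+V[:3,3]
    if fish:
        s=np.hypot(q[0],q[1]); t=np.arctan2(s,q[2]); u=q[:2]/s*t
    else: u=q[:2]/q[2]
    return u*K[0,0]+K[:2,2]
def bp(n,px,z):
    i=robot.camera_info(n); return backproj(i["intrinsics"],i["view"],px,z,n=="wrist")
def down(yaw):  # tool z down, tool y (closing line) at world angle yaw
    from scipy.spatial.transform import Rotation as R
    y=np.array([np.cos(yaw),np.sin(yaw),0]);z=np.array([0,0,-1.]);x=np.cross(y,z)
    return R.from_matrix(np.c_[x,y,z]).as_quat()
E
python3 - <<'E'
from h import *
for n,c in(("scene",(408,325)),("side",(393,365))): print(n,"clip",bp(n,c,.05))
for n,a,b in(("scene",(258,187),(290,200)),("side",(275,199),(304,216))): print(n,bp(n,a,.12),bp(n,b,.12))
for n in("scene","side"):
    im=cv2.imread(f"pics/{n}0.png");hsv=cv2.cvtColor(im,cv2.COLOR_BGR2HSV)
    for nm,lo,hi in(("y",(22,150,80),(34,255,255)),("o",(5,150,120),(18,255,255))):
        k,l,s,ce=cv2.connectedComponentsWithStats(cv2.inRange(hsv,lo,hi))
        print(n,nm,[(s[i].tolist(),ce[i].round(1).tolist()) for i in range(1,k) if s[i,4]>40])
print(robot.camera_info("wrist")["view"])
for yaw in (0,.5,1,1.5,2,2.5,-.5,-1): print(yaw,robot.ik([.6,-.1,.3],down(yaw)))
E
```

```text
scene clip [ 0.4978 -0.3263  0.05  ]
side clip [ 0.4963 -0.3277  0.05  ]
scene [0.5726 0.1799 0.12  ] [0.5782 0.071  0.12  ]
side [0.5707 0.1848 0.12  ] [0.581 0.075 0.12 ]
scene y [([326, 113, 9, 6, 44], [329.9, 115.2]), ([185, 152, 11, 8, 75], [189.8, 155.5]), ([254, 162, 30, 8, 118], [268.0, 166.2]), ([384, 309, 51, 62, 1379], [408.7, 336.5])]
scene o [([254, 182, 11, 12, 52], [257.2, 186.5]), ([284, 194, 12, 13, 62], [288.0, 198.5])]
side y [([365, 116, 10, 7, 43], [369.4, 119.3]), ([219, 151, 11, 8, 64], [224.2, 154.9]), ([289, 166, 23, 11, 105], [300.0, 172.2]), ([369, 346, 46, 64, 938], [392.3, 376.8])]
side o [([271, 194, 12, 12, 51], [275.2, 198.1]), ([297, 210, 13, 14, 63], [301.3, 215.4])]
[[ 0.4396  0.8982 -0.0031 -0.6239]
 [ 0.8703 -0.4251  0.2485 -0.03  ]
 [ 0.2219 -0.1119 -0.9686  0.3904]
 [ 0.      0.      0.      1.    ]]
0 [-0.1847  0.3217  1.5941 -0.      1.2257 -0.1847]
0.5 [-0.1847  0.3217  1.5941 -0.      1.2257 -0.6847]
1 [-0.1847  0.3217  1.5941 -0.      1.2257 -1.1847]
1.5 [-0.1847  0.3217  1.5941 -0.      1.2257 -1.6847]
2 [-0.1847  0.3217  1.5941 -0.      1.2257 -2.1847]
2.5 None
-0.5 [-0.1847  0.3217  1.5941 -0.      1.2257  0.3153]
-1 [-0.1847  0.3217  1.5941 -0.      1.2257  0.8153]
```

```bash
python3 - <<'E'
from h import *
import json
out={}
for n,p in(("rail",[.575,.127,.33]),("clip",[.497,-.327,.24])):
    robot.goto(p,down(0)); robot.sleep(.3)
    i=robot.camera_info("wrist");im=robot.camera("wrist");cv2.imwrite(f"pics/w_{n}.png",im)
    out[n]=dict(K=i["intrinsics"].tolist(),V=i["view"].tolist())
    o=robot.observe();print(n,o["clock"],o["ee_pos"],o["joint_positions"],"cam",-i["view"][:3,:3].T@i["view"][:3,3],i["view"][2,:3])
json.dump(out,open("cams.json","w"))
E
```

```text
rail 2.4417 [0.5749 0.1274 0.3299] [0.1978 0.2657 1.6024 0.     1.2736 0.1972] cam [0.5743 0.1957 0.4915] [-0.0007 -0.2503 -0.9682]
clip 4.5083 [ 0.4973 -0.3266  0.2401] [-0.6011  0.3599  1.6834  0.      1.0981 -0.6019] cam [ 0.4968 -0.2583  0.4018] [-0.0003 -0.2504 -0.9681]
```

View pics/w_rail.png

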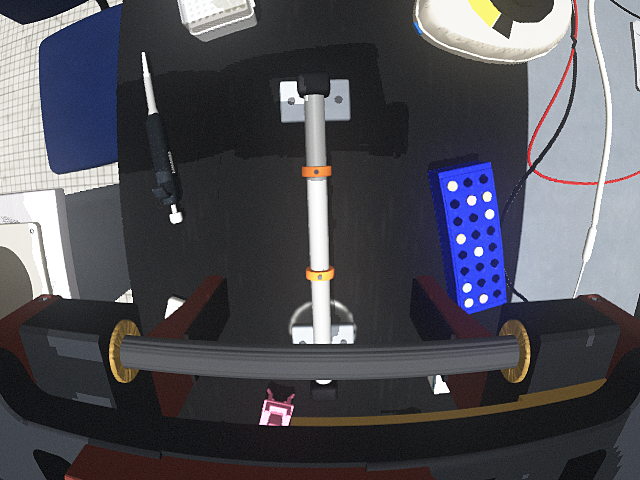

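View pics/w_clip.png

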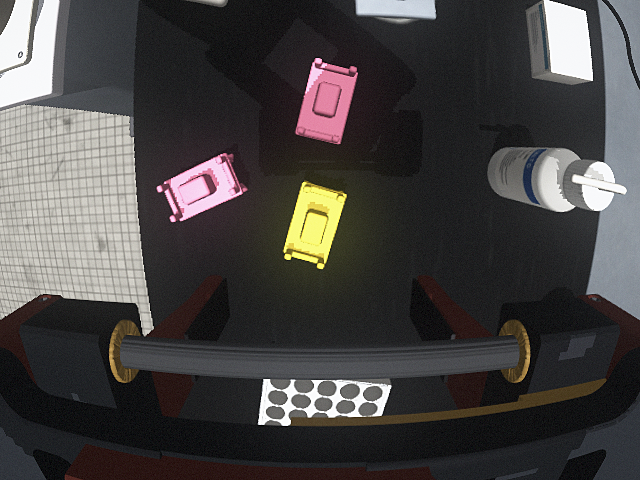

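Rail: collars at (316,171) and (320,274), with the bar clear between them. Rest: rib at about (315,228), and fork tips near (307,185), (343,190), (288,262) and (321,266). I'll refine these with segmentation and a zoomed crop.

```bash
python3 - <<'E'
from h import *
import json
C=json.load(open("cams.json"));f=lambda n:(np.array(C[n]["K"]),np.array(C[n]["V"]))
im=cv2.imread("pics/w_rail.png");hsv=cv2.cvtColor(im,cv2.COLOR_BGR2HSV)
k,l,s,ce=cv2.connectedComponentsWithStats(cv2.inRange(hsv,(5,150,120),(18,255,255)))
P=[]
for i in range(1,k):
    if s[i,4]>80 and abs(ce[i,0]-318)<10:
        x,y,w,h=s[i,:4];c=(x+(w-1)/2,y+(h-1)/2);p=backproj(*f("rail"),c,.127,True);P.append(p);print(s[i],c,p)
P.sort(key=lambda p:-p[1]) if False else None
print("collars",np.linalg.norm(P[0]-P[1]),(P[0]+P[1])/2)
# bar edges between collars
g=cv2.cvtColor(im,cv2.COLOR_BGR2GRAY).astype(int)
B=[]
for r in range(185,262,4):
    row=np.abs(np.diff(g[r,295:345])); j=np.where(g[r,295:345]>100)[0]; 
    a,b=295+j[0],295+j[-1];A,Bq=[backproj(*f("rail"),(q,r),.12,True) for q in(a-.5,b+.5)];B.append(np.r_[(A+Bq)[:2]/2,np.linalg.norm(A-Bq)])
B=np.array(B);q=np.polyfit(B[:,1],B[:,0],1);print("bar x=q0*y+q1",q,"width",B[:,2].mean(),"resid",np.std(B[:,0]-np.polyval(q,B[:,1])))
im=cv2.imread("pics/w_clip.png")[170:285,265:365]
cv2.imwrite("pics/crop.png",cv2.resize(im,None,fx=5,fy=5,interpolation=cv2.INTER_CUBIC))
hsv=cv2.cvtColor(cv2.imread("pics/w_clip.png"),cv2.COLOR_BGR2HSV)
T=[(307,185),(343,190),(288,262),(321,266)]
T=[backproj(*f("clip"),t,.059,True) for t in T];print(np.array(T),np.mean(T,0))
E
```

```text
[302 166  29  11 267] (np.float64(316.0), np.float64(171.0)) [0.5708 0.1758 0.127 ]Traceback (most recent call last):
  File "<stdin>", line 11, in <module>
IndexError: list index out of range
```

```bash
python3 - <<'E'
from h import *
import json
C=json.load(open("cams.json"));f=lambda n:(np.array(C[n]["K"]),np.array(C[n]["V"]))
im=cv2.imread("pics/w_rail.png");hsv=cv2.cvtColor(im,cv2.COLOR_BGR2HSV)
m=cv2.inRange(hsv,(5,130,100),(24,255,255));P=[]
for r0 in(155,258):
    ys,xs=np.where(m[r0:r0+32,295:345]);ys=ys+r0;xs=xs+295;c=((xs.min()+xs.max())/2,(ys.min()+ys.max())/2)
    P.append(backproj(*f("rail"),c,.127,True));print(c,np.ptp(xs)+1,np.ptp(ys)+1,P[-1])
print("collars",np.linalg.norm(P[0]-P[1]),(P[0]+P[1])/2)
g=cv2.cvtColor(im,cv2.COLOR_BGR2GRAY).astype(int)
B=[]
for r in range(185,262,4):
    j=np.where(g[r,295:345]>100)[0]
    A,Bq=[backproj(*f("rail"),(q,r),.12,True) for q in(294.5+j[0],295.5+j[-1])];B.append(np.r_[(A+Bq)[:2]/2,np.linalg.norm(A-Bq)])
B=np.array(B);q=np.polyfit(B[:,1],B[:,0],1);print("bar x=q0*y+q1",q,"width",B[:,2].mean(),"resid",np.std(B[:,0]-np.polyval(q,B[:,1])))
w=cv2.imread("pics/w_clip.png")
cv2.imwrite("pics/crop.png",cv2.resize(w[170:285,265:365],None,fx=5,fy=5,interpolation=cv2.INTER_CUBIC))
T=[(307,185),(343,190),(288,262),(321,266)]
T=[backproj(*f("clip"),t,.059,True) for t in T];print(np.array(T),np.mean(T,0))
E
```

```text
(np.float64(316.5), np.float64(171.0)) 30 11 [0.5713 0.1758 0.127 ]
(np.float64(319.5), np.float64(273.0)) 28 15 [0.5744 0.0712 0.127 ]
collars 0.104590902128754 [0.5729 0.1235 0.127 ]
bar x=q0*y+q1 [-0.0321  0.5765] width 0.02024442988539986 resid 0.00020438024933571778
[[ 0.4853 -0.29    0.059 ]
 [ 0.5186 -0.2946  0.059 ]
 [ 0.4665 -0.3642  0.059 ]
 [ 0.4984 -0.3682  0.059 ]] [ 0.4922 -0.3293  0.059 ]
```

View pics/crop.png

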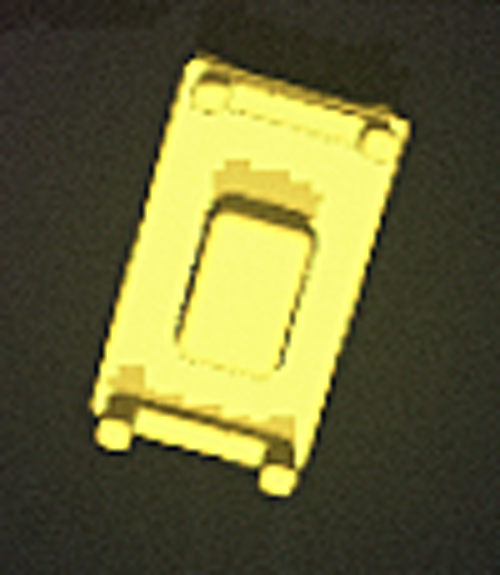

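The crop shows fork tips at (212,92), (377,137), (115,433) and (278,478), and the rib centre at (248,293). The bar fit is good: width 20.2 mm, and the collars are 104.6 mm apart against 106 nominal.

```bash
python3 - <<'E'
from h import *
import json
C=json.load(open("cams.json"));K,V=np.array(C["clip"]["K"]),np.array(C["clip"]["V"])
w=lambda p,z:backproj(K,V,(p[0]/5+264.6,p[1]/5+169.6),z,True)
T=np.array([w(p,.059) for p in((212,92),(377,137),(115,433),(278,478))])
c=T.mean(0);a=(T[0]+T[1]-T[2]-T[3])/2;b=(T[1]+T[3]-T[0]-T[2])/2
print(c,"along",np.linalg.norm(a),"yaw_x from a",np.arctan2(-a[0],a[1]),"across",np.linalg.norm(b),"yaw from b",np.arctan2(b[1],b[0]))
print("rib top z .058..",w((248,288),.060))
yaw=np.arctan2(-a[0],a[1])
ri=[.5725,.1235]
for z in(.05,.24): print(robot.ik([c[0],c[1],z],down(yaw)),robot.ik([*ri,z+.1],down(.032)))
print(robot.ik([*ri,.3],down(.032+np.pi)))
E
```

```text
[ 0.4913 -0.3299  0.059 ] along 0.06848462169300015 yaw_x from a -0.275722116074124 across 0.032183847119203704 yaw from b -0.2724189789624502
rib top z .058.. [ 0.4919 -0.3297  0.06  ]
[-0.6115  0.6157  1.7938 -0.      0.7321 -0.3358] [ 0.1921  0.4584  1.7701 -0.      0.9131  0.1601]
[-0.6115  0.3553  1.6905 -0.      1.0958 -0.3358] [ 0.1921  0.2526  1.5971 -0.      1.2919  0.1601]
None
```

Fork span is 68.5 mm against 68, and yaw is -0.274 by both estimates. Grasping now.

```bash
python3 - <<'E'
from h import *
yaw=-.274;c=[.4915,-.3298]
robot.command_gripper(.5)
robot.goto([*c,.10],down(yaw)); robot.move_straight([*c,.046],feed=.1); robot.sleep(.2)
f0=robot.observe()["force"]
hit=robot.move_straight([*c,.031],feed=.015,stop_force=4); o=robot.observe();print(hit,o["ee_pos"],o["force"]-f0)
robot.move_straight([*o["ee_pos"][:2],o["ee_pos"][2]+.0005],feed=.02)
robot.command_gripper(0); o=robot.observe();print("grip",o["opening"]*.088,o["gripper_force"],o["ee_pos"],o["force"]-f0)
p=o["ee_pos"]; robot.move_straight([p[0],p[1],.24],feed=.15); robot.sleep(.3)
o=robot.observe();print("lift",o["clock"],o["opening"]*.088,o["gripper_force"],o["force"]-f0)
robot.goto([.5725,.1235,.26],down(.032)); robot.sleep(.3)
o=robot.observe();print(o["clock"],o["ee_pos"],o["ee_rot"],o["force"])
for n in("scene","wrist"): cv2.imwrite(f"pics/{n}1.png",robot.camera(n))
a=cv2.imread("pics/scene1.png")[80:280,170:400];cv2.imwrite("pics/s1c.png",cv2.resize(a,None,fx=3,fy=3)[:600,:690])
E
```

```text
True [ 0.4918 -0.3299  0.0357] [ 0.8046 -0.3372  5.3009]
grip 0.020108976952308778 29.99307006597519 [ 0.4923 -0.3302  0.0363] [ 1.4106 -0.4431  0.5013]
lift 10.0917 0.019926064591858545 29.99226003885269 [ 0.8847 -0.48   -2.1236]
12.075 [0.5726 0.1229 0.26  ] [ 0.6961  0.718  -0.      0.    ] [ 0.0938 -1.1747 -1.491 ]
```

View pics/wrist1.png

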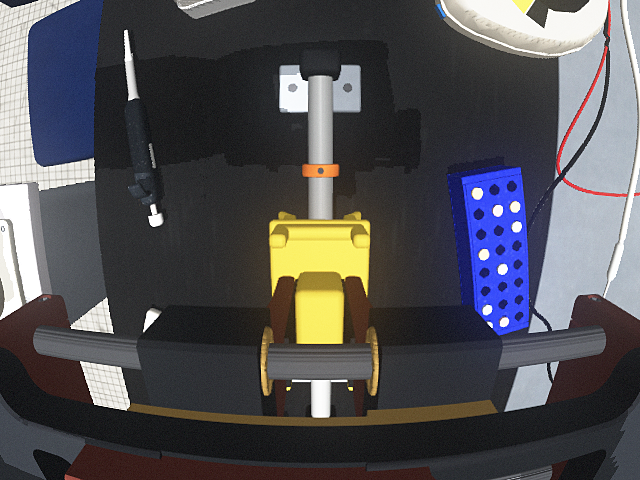

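View pics/s1c.png

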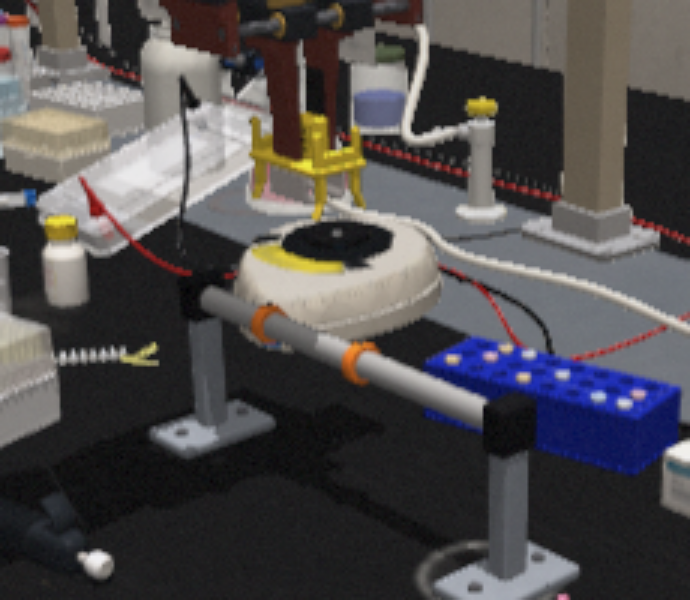

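The rest is held square and level: the front fork tips are at (281,240) and (358,240), and the far collar is at (320,171). I'll check the in-hand y offset, then bring it astride and press.

```bash
python3 - <<'E'
from h import *
p0=robot.observe()["ee_pos"]
a,b=[bp("wrist",q,p0[2]+.0227) for q in((281,240),(358,240))];m=(a+b)/2
print("tips",a,b,"x off",m[0]-p0[0],"centre y off",m[1]-.034-p0[1],"expected width .032:",b[0]-a[0])
print("bar x here",[bp("wrist",(q,195),.12) for q in(308.5,332.5)],"fit",.5765-.0321*.165, "collar",bp("wrist",(320,171),.127))
E
```

```text
tips [0.5561 0.1568 0.2827] [0.5859 0.1578 0.2827] x off -0.0015603623567769231 centre y off 0.0001334757391378283 expected width .032: 0.029727388938995958
bar x here [array([0.5621, 0.1549, 0.12  ]), array([0.5816, 0.1556, 0.12  ])] fit 0.5712035 collar [0.5708 0.1752 0.127 ]
```

```bash
python3 - <<'E'
from h import *
c=[.5727,.1235]
robot.move_straight([*c,.172],feed=.08,attitude=down(.032)); robot.sleep(.2)
robot.move_straight([*c,.164],feed=.03); robot.sleep(.3)
o=robot.observe();f0=o["force"];print(o["clock"],o["ee_pos"],f0)
z=.164
while z>.147:
    z-=.002; h=robot.move_straight([*c,z],feed=.03,stop_force=30); o=robot.observe();print(h,o["ee_pos"],o["force"]-f0,o["opening"]*.088)
    if h: break
for n in("scene","side"): cv2.imwrite(f"pics/{n}2.png",robot.camera(n))
print(robot.observe()["clock"])
E
```

```text
14.3417 [0.5728 0.1235 0.1641] [-0.6397  0.5238 -0.9225]
False [0.5726 0.1235 0.1618] [ 0.3983 -0.1249 -0.0303] 0.019586213122627746
False [0.5726 0.1235 0.1598] [ 0.5882 -1.0285  0.8162] 0.020024285396360652
False [0.5726 0.1235 0.1579] [ 1.0421 -1.6559 -0.6014] 0.01982180456452791
False [0.5728 0.1235 0.1559] [ 0.6749 -0.9901  0.0882] 0.01956162675085505
False [0.5734 0.1236 0.1549] [-0.6188 -1.405   6.1057] 0.01968322289935371
False [0.574  0.1237 0.1539] [-0.1698 -0.6503 13.4197] 0.01962486270242765
False [0.5743 0.1238 0.1524] [-0.6722 -1.599  16.21  ] 0.019603586329816323
False [0.5742 0.1238 0.1502] [-1.0764 -1.2098 14.5248] 0.01969685148415918
False [0.5737 0.1238 0.1474] [-0.4051  0.6272 10.0625] 0.02005292953049053
16.6917
```

Contact came at TCP z ≈ .155 as predicted, and the push is now falling off. Continuing to home.

```bash
python3 - <<'E'
from h import *
c=[.5727,.1235];f0=np.array([-.64,.52,-.92]);z=.146
while z>.130:
    z-=.001; robot.move_straight([*c,z],feed=.03); o=robot.observe();F=o["force"]-f0;print(round(z,4),o["ee_pos"],F)
    if F[2]>17 and o["ee_pos"][2]<.140: break
robot.sleep(.5);o=robot.observe();print(o["clock"],o["ee_pos"],o["force"]-f0,o["wrist_torque"],o["opening"]*.088,o["gripper_force"])
for n in("scene","side"): cv2.imwrite(f"pics/{n}3.png",robot.camera(n))
A=[cv2.resize(cv2.imread("pics/scene3.png")[130:260,200:370],None,fx=2.3,fy=2.3),cv2.resize(cv2.imread("pics/side3.png")[130:260,220:390],None,fx=2.3,fy=2.3)]
cv2.imwrite("pics/fin.png",np.hstack(A))
E
```

```text
0.145 [0.5732 0.1237 0.1455] [1.0569 0.1222 1.8699]
0.144 [0.5728 0.1236 0.1438] [2.082  0.8814 1.2965]
0.143 [0.5725 0.1235 0.1425] [ 1.0207  1.4755 -2.7847]
0.142 [0.5724 0.1235 0.1414] [ 3.4686  1.1093 -5.8716]
0.141 [0.5723 0.1234 0.1405] [ 2.433   0.9529 -6.1436]
0.14 [0.5725 0.1234 0.1396] [ 3.2741  0.9906 -9.0539]
0.139 [0.5729 0.1234 0.1388] [ 4.5254  0.3579 -8.8501]
0.138 [0.5732 0.1234 0.1382] [ 5.6371 -1.5356 -7.7601]
0.137 [0.5728 0.1235 0.1373] [ 3.1679 -0.4927 -2.1957]
0.136 [0.5726 0.1235 0.1366] [ 0.1102 -0.1352  4.6216]
0.135 [0.5727 0.1235 0.1365] [-2.8737 -1.1537 13.1353]
0.134 [0.5727 0.1235 0.1365] [-6.5031 -1.8221 22.2263]
20.1917 [0.5727 0.1236 0.1365] [-6.2179 -2.1571 21.3705] [-0.4258  1.307  -0.0359] 0.019898925748879952 30.00286638736725
```

View pics/fin.png

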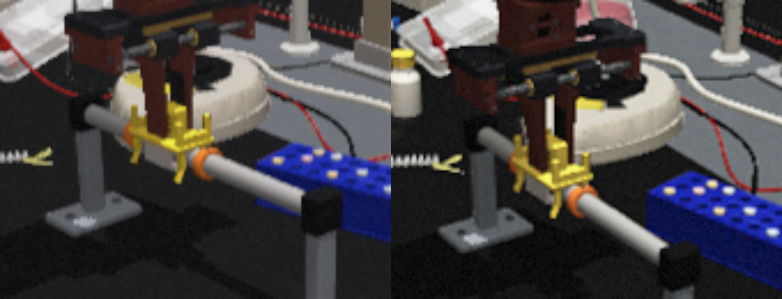

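The rest sits astride between the collars, in line with the bar. TCP stopped hard at .1365 against about .136 predicted, after the snap's force reversal, and is pressing at 21 N. Handing in.

```bash
python3 -c "
from plant import robot
print(robot.hand_in())"
```

```text
the job is handed in; nothing more can be done
None
```

The yellow rest is snapped onto the rail between the collars, with the gripper still holding it and pressing down at about 21 N; I handed it in at about 20 s and saw no verdict.

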